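# Tuck the drill guide under the hold-down leaf and keep it pressed on the blank

## Task

Get the brass blank ready for drilling: first lay it flat in the pocket of the wooden drilling fixture and let go of it, then set the drill guide over it and slide its front edge in under the hinged leaf, without lifting the leaf, right up to the stop, with the plate's sides in line with the leaf's sides. Finish while still holding the guide by its grip block, pressed down firmly and flat on the blank; do not let go. Leave the tape roll, ring clamp and dish where they are.

Things in the scene. Friction and masses are not known exactly. Their poses are not given: they have to be found in the camera images.
- fixture: The drilling fixture, a fixed wooden board 180 (x) x 110 (y) mm, rim 26 mm above the worktop; hinge block and leaf at its far end. Origin: centre of the underside, on the worktop. x along the length from the open end to the leaf (away from the robot), z up. Beware: the room's fixed white lamp hood hangs 0.40 to 0.49 m above the worktop, beyond x = 0.64 m of the robot's base and right of y = 0.19 m.
- pocket (a point): Centre of the floor of the pocket in the fixture, 14 mm above the worktop and 20 mm towards the open end from the board's centre; axes as the fixture's. The pocket is 65 (x) x 45 (y) mm and 12 mm deep; each long side has a 43 mm wide finger slot, at pocket-floor level and open right out to the board's side, so fingers can hold the blank across its width all the way down and open there.
- stop (a point): Foot of the stop, at rim height (26 mm above the worktop): the middle of the upright front face of the hinge block, 60 mm wide and 9.5 mm high, 70 mm past the pocket centre along fixture x. Axes as the fixture's.
- leaf_edge (a point): Middle of the free edge of the leaf, with a small upturned lip (lip top about 43 mm above the worktop), facing the open end; 25 mm before the stop in fixture x. The leaf is a loose steel flap 60 mm wide (same as the guide plate) and 2.5 mm thick, lying level with its flat underside 36 mm above the worktop, so 10 mm above the rim.
- leaf (a joint): Angle of the leaf about its hinge, 79 mm from the board's centre along fixture x: 0 = lying down (at rest), grows as the free edge lifts. It swings freely and is held down only by its own 40 g.
- blank_center (a point): The loose brass blank, a plain rectangular bar 60 x 40 x 14 mm, about 0.27 kg, lying flat; this point is its centre, 7 mm above its underside; x along the 60 mm, z up. In the pocket, 2.5 mm free on each side, it stands 2 mm above the rim (top 28 mm above the worktop).
- guide_grip (a point): The loose drill guide, about 0.18 kg: a steel plate 110 (x) x 60 (y) x 4 mm with a dark wooden grip block 36 (x) x 20 (y) x 30 (high) mm on top and two small drill bushes. This point is the centre of the grip block, 19 mm above the plate's underside and 18 mm behind the plate's centre; x along the 110 mm towards the front edge (the one that goes under the leaf, the end further from the block, on the side of the bushes), z up.  Pressing with about 10 to 15 N is right.
- guide_edge (a point): Middle of the lower front edge of the drill guide's plate, 73 mm ahead (+x) of guide_grip and 19 mm below it. Home means this edge at the stop, with the plate lying on the blank (underside 28 mm, top 32 mm above the worktop, 4 mm below the leaf).
- masking_tape: Bystander: roll of masking tape lying flat, 106 mm across, 24 mm high; origin under its centre.
- ring_clamp: Bystander: wooden ring clamp lying flat, 26 x 148 x 23 mm; origin under its centre.
- borax_dish: Bystander: round ceramic dish with a cone in it, 68 mm across, 31 mm high; origin under its centre.
Things that resemble listed ones, but are neither listed nor needed, are in the scene too. Of the things shaped like the part that bears blank_center, the brass one is meant.

How it is judged:
By the outcome, as a careful person would: the job done as asked, in the order asked, and still so for the second after the job is handed in, while the arm keeps its last pose, push and grip.
It also fails if it takes over 58 s, if anything falls off the work surface, if the arm or the gripper's body presses on something with over 40 N, if the wrist force passes 120 N, or if a joint passes its speed limit or range.

## Robot

A 7-joint arm with a two-finger parallel gripper is mounted at the origin on a cart in front of the work surface, level with it; the furniture and walls round the work are solid. World frame = base frame: x ahead of the robot, y to its left, z up, the work surface at z = 0. Lengths are in m, angles in rad, forces in N, time in s.
With the tool pointing down it reaches from about 0.4 to 0.9 m from the base axis. Payload 5.5 kg.
Tool frame: the origin (TCP) lies on the centre line of the jaws, within the pads' length; the fingertips stand 25 mm ahead of it and the grasp point (between the pads) lies 6 mm ahead of it; z points along the fingers, y is the line along which they close (so a half turn about z gives the same grasp; the last joint's range is limited). The gripper opens to 92 mm and grips with 3 to 60 N. Pads are 19 mm wide; open, the fingers measure 130 mm over their backs; the gripper's body (75 mm by 190 mm) begins 47 mm behind the grasp point.
Start: joints at [1.448, 0.501, -0.427, 1.55, 0.221, 1.138, -0.21], TCP at [0.245, -0.602, 0.252] pointing down, gripper open.
Joint ranges: [-2.88, 2.88], [-0.31, 2.03], [-1.54, 1.56], [0.2, 2.42], [-1.41, 4.55], [0.19, 2.02], [-2.57, 2.57]. Speed limits (rad/s): [2.57, 2.57, 3.14, 3.14, 3.14, 3.14, 3.14].

## Interface

Orientations are given as a unit quaternion [x, y, z, w].
In Python, from plant import ctrl, eyes, masks_of gives the robot as it stands. The module is installed in compiled form; this text tells all that it offers.
- The arm moves only by the tool jog_arm, never from a script. Its argument "plan" is a list of rows, each an object of numbers: "grip": the closure in counts, from 0 (fully open) to 255 (shut); "tx", "ty", "tz": the shift along the tool's x, y, z in m; "rx", "ry", "rz": the turn, a rotation vector about the tool's x, y, z in degrees. A call has exactly 10 rows; each row shifts and turns the commanded pose from where the row before left it, along the tool's axes as they then stand; what a row does not reach is not made up. A row lasts 1/12 s, in which the tool goes at most 41.7 mm and 7.16 degrees, less where a joint would pass 70% of its speed; a pose out of reach is approached as far as the arm can. A call with a gripper value outside its range is refused whole. The fingers move at their own pace and stop on an object; "grip_force" is the grip in N (left out, the last holds). Time passes only in rows, so rows that do not move let the fingers close, or fill a call up. It gives the time, the measured TCP pose, the force, the opening and the grip force at its end, in the units of the state.
- ctrl.get_state(): the state, without advancing time (a new reading comes with each control period).
- eyes.capture(name): name is "scene" or "top"; returns the picture (400x640x3 uint8, red, green, blue); there is no depth.
- eyes.camera_model(name): a dict with "mtx" (3x3 intrinsics, pixels), "dist_coeffs" ([k1, k2, p1, p2, k3] as OpenCV has them; the pictures are not rectified), "extrinsics" (4x4, takes a point from camera to world coordinates). Camera axes: x right, y down, z forward; pixel columns grow to the right and rows downward; lengths in m; the calibration is good to about 2 mm. A picture is of the moment at which its call begins. camera_model takes no time and is no camera call.
- ctrl.job_done(): hands the job in; it is judged then, once.
Trained networks look in the newest picture that a camera, given by its name, has taken for a name from the list of things; names that differ only in an ending like _2 or _b are one class to them, and where a whole thing is asked for, a point or a joint stands for the part that bears it (a point fixed in the world has none). Each returns a list of dicts, best first, with "confidence" (0 to 1); they miss things now and then, are a little off and sometimes report something else, mostly with a low value. They report only what shows in the picture. A call takes as long as a camera call. They do not tell look-alikes from the thing itself.
- masks_of(camera, target): "region" (400x640 bool, what is visible of it) and "centre" ([column, row] in pixels, amid what is visible of it).
The state is a dict: "time": time; "joint_pos": joint angles; "joint_velocities": joint speeds; "effort": joint torques, N m; "position": TCP position; "orientation": TCP orientation; "contact_force": force on the tool from outside, world axes, zero at the start; "moment": the same for the moment, N m; "grip_width": finger opening in m; "gripper_force": force on a finger pad.
Only numpy, scipy, OpenCV 4.12 (cv2) and the standard library are available. Lean on these libraries where they do the work, as an engineer would, in place of code of your own. Each camera call takes 0.05 s, during which the arm holds its last target. There are 200 camera calls.

## Working session

There is one attempt and no reset: what is moved stays moved. The work goes in short steps, Python scripts to look and compute and a tool call to move; the robot and the scene stay as the last step left them, time stands still between calls to the robot, and variables do not carry over. Pictures are saved under pics/ and viewed, at most 10 in all, crops included, and the job is handed in when it is done.

Besides the shell and the picture viewer there is one more tool, called after ">>>" as name([rows], argument=value, ...), one row to a line, values as JSON. jog_arm: Moves the arm, as the interface text tells. Its arguments: {"type":"object","properties":{"plan":{"type":"array","items":{"type":"object","properties":{"grip":{"type":"number"},"tx":{"type":"number"},"ty":{"type":"number"},"tz":{"type":"number"},"rx":{"type":"number"},"ry":{"type":"number"},"rz":{"type":"number"}}}},"grip_force":{"type":"number"}},"required":["plan"]}

```bash
mkdir -p pics; ls
python3 - <<'E'
from plant import ctrl, eyes, masks_of
import cv2, numpy as np
s=ctrl.get_state(); print(s['time'],s['position'],s['orientation'],s['contact_force'],s['grip_width'])
for n in ['scene','top']:
    im=eyes.capture(n); cv2.imwrite(f'pics/{n}0.png',im[:,:,::-1])
    m=eyes.camera_model(n); print(n,np.round(m['mtx'],1).tolist(),m['dist_coeffs'],np.round(m['extrinsics'],3).tolist())
    for t in ['fixture','blank_center','guide_grip','leaf']:
        for d in masks_of(n,t): 
            r=d['region']; ys,xs=np.nonzero(r); print(t,round(d['confidence'],2),np.round(d['centre']),r.sum(),xs.min(),xs.max(),ys.min(),ys.max())
E
```

```text
pics
0.0 [ 0.24432544 -0.601643    0.25068306] [ 9.81443727e-01  1.91748045e-01 -1.48514166e-04 -9.35882848e-04] [ 0.02700684 -0.44666974  0.06743322] 0.09176453479104853
scene [[505.0, 0.0, 313.1], [0.0, 505.0, 195.0], [0.0, 0.0, 1.0]] [-0.15534773  0.          0.          0.          0.        ] [[0.883, -0.303, 0.359, -0.106], [-0.469, -0.551, 0.69, -1.058], [-0.011, -0.778, -0.629, 1.087], [0.0, 0.0, 0.0, 1.0]]
fixture 0.39 [296. 186.] 40 283 301 181 194
top [[504.3, 0.0, 318.8], [0.0, 504.3, 203.0], [0.0, 0.0, 1.0]] [-0.1402829  0.         0.         0.         0.       ] [[0.014, -0.996, 0.093, 0.37], [-1.0, -0.014, -0.001, 0.074], [0.002, -0.093, -0.996, 1.417], [0.0, 0.0, 0.0, 1.0]]
fixture 0.37 [267. 183.] 2516 242 289 151 219
fixture 0.22 [232. 258.] 648 225 264 241 279
blank_center 0.65 [458. 238.] 296 447 469 228 247
blank_center 0.61 [432. 204.] 289 423 439 194 215
guide_grip 0.77 [192. 197.] 742 178 205 178 217
leaf 0.91 [262. 163.] 413 250 273 155 176
```

Run:
```python
import cv2
a=cv2.imread('pics/scene0.png');b=cv2.imread('pics/top0.png')
cv2.imwrite('pics/v1.png',cv2.resize(b[120:320,150:500],None,fx=2.28,fy=2.28,interpolation=cv2.INTER_CUBIC))
```

```text
(no output)
```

View pics/scene0.png

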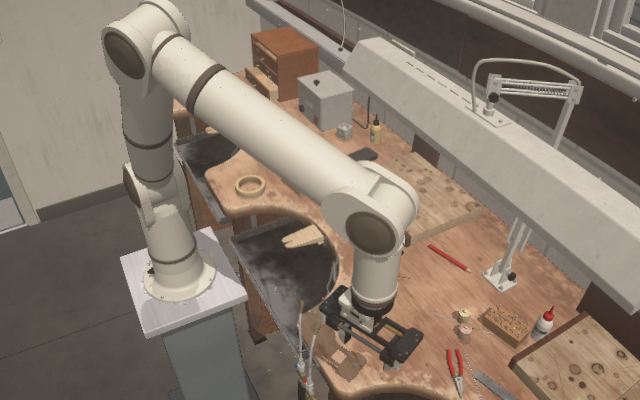

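View pics/v1.png

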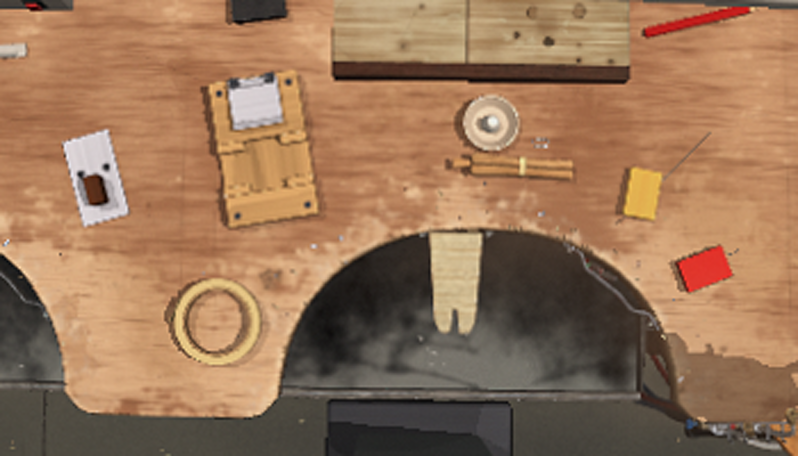

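The scene view shows the arm hiding the work. The top crop shows the fixture at about px (265,186), the guide at (192,198), the tape roll at (245,260), the dish at (365,174) and the ring clamp at (376,193). Two parts are shaped like the blank: a yellow one at (432,204) and a red one at (459,237). The yellow one looks like brass. Next I'll check it in close, rectified crops.

```bash
cat > h.py <<'E'
import cv2, numpy as np
from plant import ctrl, eyes, masks_of
def proj(n,P):
    m=eyes.camera_model(n); T=np.linalg.inv(m['extrinsics']); r,_=cv2.Rodrigues(T[:3,:3])
    return cv2.projectPoints(np.asarray(P,float).reshape(-1,1,3),r,T[:3,3],np.array(m['mtx']),np.array(m['dist_coeffs']))[0][:,0]
def unproj(n,uv,z):
    m=eyes.camera_model(n); E=np.array(m['extrinsics'])
    p=cv2.undistortPoints(np.asarray(uv,float).reshape(-1,1,2),np.array(m['mtx']),np.array(m['dist_coeffs']))[:,0]
    d=np.c_[p,np.ones(len(p))]@E[:3,:3].T
    return E[:3,3]+d*((z-E[2,3])/d[:,2])[:,None]
def ortho(n,im,cx,cy,w,h,z,s=0.0005):
    # image up=+x, left=+y ; col=(cy+w/2-y)/s, row=(cx+h/2-x)/s
    W,H=int(w/s),int(h/s); c,r=np.meshgrid(np.arange(W),np.arange(H))
    P=np.stack([cx+h/2-r*s, cy+w/2-c*s, np.full(c.shape,z)],-1)
    q=proj(n,P).astype(np.float32).reshape(H,W,2)
    return cv2.remap(im,q[...,0],q[...,1],cv2.INTER_CUBIC)
E
python3 - <<'E'
from h import *
im=cv2.imread('pics/top0.png')
c={k:unproj('top',[p],z)[0] for k,p,z in [('fix',(265,186),.026),('guide',(192,198),.01),('yel',(432,204),.014),('red',(459,237),.014)]}
print({k:np.round(v,3) for k,v in c.items()})
f=lambda k,w,h,z: ortho('top',im,round(c[k][0],2),round(c[k][1],2),w,h,z)
A=f('fix',.2,.26,.026); B=f('guide',.12,.16,.004); Y=f('yel',.12,.1,.014); 
C=np.zeros((520,400+240,3),np.uint8); C[:,:400]=A; C[:320,400:]=B; C[320:,400:]=Y
cv2.imwrite('pics/v2.png',C)
for k in ('yel','red'):
    hsv=cv2.cvtColor(im,cv2.COLOR_BGR2HSV); z=.014
    lo,hi=((20,120,120),(32,255,255)) if k=='yel' else ((0,180,120),(8,255,255))
    m=cv2.inRange(hsv,lo,hi); n,l,st,ce=cv2.connectedComponentsWithStats(m)
    px={'yel':(204,432),'red':(237,459)}[k]; i=l[px]; ys,xs=np.nonzero(l==i)
    W=unproj('top',np.c_[xs,ys],z); print(k,im[px],st[i],cv2.minAreaRect((W[:,:2]*1000).astype(np.float32)), W.mean(0))
E
```

```text
{'fix': array([0.545, 0.223, 0.026]), 'guide': array([0.51 , 0.431, 0.01 ]), 'yel': array([ 0.502, -0.246,  0.014]), 'red': array([ 0.41 , -0.323,  0.014])}
yel [ 81 175 227] [     0      0    640    400 255664] ((536.4417724609375, 67.5037841796875), (1244.4437255859375, 2062.4697265625), 0.8862915635108948) [0.51824268 0.07036014 0.014     ]
red [ 45  52 226] [447 228  24  20 293] ((409.0255126953125, -322.4771423339844), (39.72861862182617, 59.4398078918457), 20.577566146850586) [ 0.40899739 -0.32248519  0.014     ]
```

View pics/v2.png

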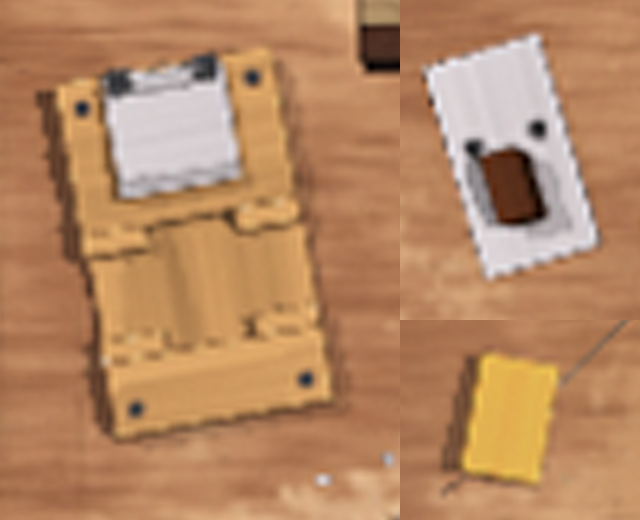

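The rectified view shows the fixture board, about 180x110 mm, turned about 9.5° with its leaf at the far end. The guide plate has its bushes towards the far end. The yellow blank has a plain brass colour and its size fits, so I choose it; the red one is the look-alike. Next I'll fit the rectangles.

```bash
cat >> h.py <<'E'
from scipy.optimize import minimize
from scipy.ndimage import map_coordinates
def fitrect(n,im,x0,L,W,z,ch,sign=1,e=.002):
    """fit rectangle L x W top face at height z; ch: image->2D float"""
    f=ch(im).astype(float); t=np.linspace(-.48,.48,60)
    def pts(k):
        a,b=L/2+k,W/2+k
        return np.r_[np.c_[t*L,0*t+b],np.c_[t*L,0*t-b],np.c_[0*t+a,t*W],np.c_[0*t-a,t*W]]
    def cost(p):
        c,s=np.cos(p[2]),np.sin(p[2]); v=0
        for k,g in ((-e,1),(e,-1)):
            q=pts(k); X=np.c_[p[0]+c*q[:,0]-s*q[:,1],p[1]+s*q[:,0]+c*q[:,1],np.full(len(q),z)]
            uv=proj(n,X); I=map_coordinates(f,[uv[:,1],uv[:,0]],order=1,mode='nearest')
            v=v+g*I.reshape(4,-1).mean(1)
        return -np.mean(np.clip(sign*v,-50,60))
    best=None
    for dx in (-.006,0,.006):
        for dy in (-.006,0,.006):
            for da in (-.05,0.05):
                p0=np.array(x0)+[dx,dy,da]
                r=minimize(cost,p0,method='Nelder-Mead',options=dict(initial_simplex=p0+np.array([[0,0,0],[.004,0,0],[0,.004,0],[0,0,.05]]),xatol=1e-4,fatol=1e-3))
                if best is None or r.fun<best.fun: best=r
    return best.x,best.fun
gray=lambda i:cv2.cvtColor(i,cv2.COLOR_BGR2GRAY)
sat=lambda i:cv2.cvtColor(i,cv2.COLOR_BGR2HSV)[:,:,1]
E
python3 - <<'E'
from h import *
im=cv2.imread('pics/top0.png')
for nm,x0,L,W,z,ch,sg in [('fix',(.55,.22,.166),.18,.11,.026,gray,1),('fixG-R',(.55,.22,.166),.18,.11,.026,lambda i:i[:,:,1].astype(float),1),
 ('guide',(.51,.432,.25),.11,.06,.004,sat,-1),('guideg',(.51,.432,.25),.11,.06,.004,gray,1),
 ('yel',(.502,-.246,-.15),.06,.04,.014,sat,1),('yelB-R',(.502,-.246,-.15),.06,.04,.014,lambda i:i[:,:,1].astype(float)-i[:,:,0],1)]:
    p,c=fitrect('top',im,x0,L,W,z,ch,sg); print(nm,np.round(p[:2]*1000,1),round(np.degrees(p[2]),2),round(c,1))
s=ctrl.get_state()
from scipy.spatial.transform import Rotation as R
print(np.round(R.from_quat(s['orientation']).as_matrix(),3).tolist())
E
```

```text
Traceback (most recent call last):
  File "h.py", line 37, in fitrect
    r=minimize(cost,p0,method='Nelder-Mead',options=dict(initial_simplex=p0+np.array([[0,0,0],[.004,0,0],[0,.004,0],[0,0,.05]]),xatol=1e-4,fatol=1e-3))
  File "h.py", line 29, in cost
    uv=proj(n,X); I=map_coordinates(f,[uv[:,1],uv[:,0]],order=1,mode='nearest')
  File "h.py", line 4, in proj
    m=eyes.camera_model(n); T=np.linalg.inv(m['extrinsics']); r,_=cv2.Rodrigues(T[:3,:3])
ValueError: time passes only in moves, steps and waits
```

```bash
sed -i 's/^def proj/CM={k:eyes.camera_model(k) for k in ("top","scene")}\ndef proj/; s/eyes.camera_model(n)/CM[n]/' h.py
python3 - <<'E'
from h import *
im=cv2.imread('pics/top0.png')
for nm,x0,L,W,z,ch,sg in [('fix',(.55,.22,.166),.18,.11,.026,gray,1),('fixG-R',(.55,.22,.166),.18,.11,.026,lambda i:i[:,:,1].astype(float),1),
 ('guide',(.51,.432,.25),.11,.06,.004,sat,-1),('guideg',(.51,.432,.25),.11,.06,.004,gray,1),
 ('yel',(.502,-.246,-.15),.06,.04,.014,sat,1),('yelB-R',(.502,-.246,-.15),.06,.04,.014,lambda i:i[:,:,1].astype(float)-i[:,:,0],1)]:
    p,c=fitrect('top',im,x0,L,W,z,ch,sg); print(nm,np.round(p[:2]*1000,1),round(np.degrees(p[2]),2),round(c,1))
s=ctrl.get_state()
from scipy.spatial.transform import Rotation as R
print(np.round(R.from_quat(s['orientation']).as_matrix(),3).tolist())
E
```

```text
fix [549.7 223.2] 10.29 -38.4
fixG-R [549.6 223.2] 10.28 -39.9
guide [512.6 433.5] 17.33 -60.0
guideg [512.6 434.8] 16.93 -59.1
yel [ 500.4 -243.8] -10.37 -27.9
yelB-R [ 501.  -244.8] -10.29 -49.0
[[0.926, 0.376, -0.0], [0.376, -0.926, 0.0], [0.0, -0.0, -1.0]]
```

Fits agree with the known sizes and with the expected reach. I'm setting out for the brass blank.

>>> jog_arm([
  {"tx": 0.03,"ty": -0.02,"grip": 0},
  {"tx": 0.03,"ty": -0.02},
  {"tx": 0.03,"ty": -0.02},
  {"tx": 0.03,"ty": -0.02},
  {"tx": 0.03,"ty": -0.02},
  {"tx": 0.03,"ty": -0.02},
  {"tx": 0.03,"ty": -0.02},
  {"tx": 0.03,"ty": -0.02},
  {"tx": 0.03,"ty": -0.02},
  {"tx": 0.03,"ty": -0.02},
])

```text
$.plan[0]: bad value
```

```bash
cat > go.py <<'E'
import sys,numpy as np
from plant import ctrl
from scipy.spatial.transform import Rotation as R
def go(x,y,z,yaw):
    s=ctrl.get_state(); M=R.from_quat(s['orientation']).as_matrix(); p=np.array(s['position'])
    d=M.T@(np.array([x,y,z])-p)
    T=np.array([[np.cos(yaw),np.sin(yaw),0],[np.sin(yaw),-np.cos(yaw),0],[0,0,-1]]).T
    r=R.from_matrix(M.T@T).as_rotvec(degrees=True)
    print('t',round(s['time'],2),'pos mm',np.round(p*1000,1),'yaw',round(np.degrees(np.arctan2(M[1,0],M[0,0])),2),'| shift mm',np.round(d*1000,1),'then rot',np.round(r,2),'| F',np.round(s['contact_force'],1),'w',round(s['grip_width']*1000,1),'gf',round(s['gripper_force'],1))
if __name__=='__main__':
    a=[float(v) for v in sys.argv[1:]]; go(a[0],a[1],a[2],np.radians(a[3]))
E
python3 go.py .5005 -.2445 .1 -10.3
```

```text
t 0.5 pos mm [ 244.6 -602.2  251.7] yaw 22.11 | shift mm [ 371.7 -235.1  151.7] then rot [-0.   -0.   32.41] | F [-0.3  0.1  0.6] w 91.4 gf 0.0
```

>>> jog_arm([
  {"tx": 0.03,"ty": -0.02,"tz": 0,"rx": 0,"ry": 0,"rz": 0,"grip": 0},
  {"tx": 0.03,"ty": -0.02,"tz": 0,"rx": 0,"ry": 0,"rz": 0,"grip": 0},
  {"tx": 0.03,"ty": -0.02,"tz": 0,"rx": 0,"ry": 0,"rz": 0,"grip": 0},
  {"tx": 0.03,"ty": -0.02,"tz": 0,"rx": 0,"ry": 0,"rz": 0,"grip": 0},
  {"tx": 0.03,"ty": -0.02,"tz": 0,"rx": 0,"ry": 0,"rz": 0,"grip": 0},
  {"tx": 0.03,"ty": -0.02,"tz": 0,"rx": 0,"ry": 0,"rz": 0,"grip": 0},
  {"tx": 0.03,"ty": -0.02,"tz": 0,"rx": 0,"ry": 0,"rz": 0,"grip": 0},
  {"tx": 0.03,"ty": -0.02,"tz": 0,"rx": 0,"ry": 0,"rz": 0,"grip": 0},
  {"tx": 0.03,"ty": -0.02,"tz": 0,"rx": 0,"ry": 0,"rz": 0,"grip": 0},
  {"tx": 0.03,"ty": -0.02,"tz": 0,"rx": 0,"ry": 0,"rz": 0,"grip": 0},
])

```text
time: 1.33
position: [0.4481, -0.3025, 0.2521]
orientation: [0.981, 0.192, 0.0, 0.0]
contact_force: [-0.2, 0.2, 1.2]
grip_width: 0.0918
gripper_force: 0.0
```

```bash
python3 go.py .5005 -.2445 .1 -10.3
```

```text
t 1.33 pos mm [ 448.1 -302.5  252.1] yaw 22.1 | shift mm [ 70.4 -34.2 152.1] then rot [ 4.00e-02 -2.00e-02  3.24e+01] | F [-0.2  0.2  1.2] w 91.8 gf 0.0
```

>>> jog_arm([
  {"tx": 0.024,"ty": -0.0114,"tz": 0.015,"rx": 0,"ry": 0,"rz": 0,"grip": 0},
  {"tx": 0.024,"ty": -0.0114,"tz": 0.015,"rx": 0,"ry": 0,"rz": 0,"grip": 0},
  {"tx": 0.0224,"ty": -0.0114,"tz": 0.015,"rx": 0,"ry": 0,"rz": 0,"grip": 0},
  {"tx": 0,"ty": 0,"tz": 0.015,"rx": 0,"ry": 0,"rz": 6.5,"grip": 0},
  {"tx": 0,"ty": 0,"tz": 0.015,"rx": 0,"ry": 0,"rz": 6.5,"grip": 0},
  {"tx": 0,"ty": 0,"tz": 0.015,"rx": 0,"ry": 0,"rz": 6.5,"grip": 0},
  {"tx": 0,"ty": 0,"tz": 0.015,"rx": 0,"ry": 0,"rz": 6.5,"grip": 0},
  {"tx": 0,"ty": 0,"tz": 0.015,"rx": 0,"ry": 0,"rz": 6.4,"grip": 0},
  {"tx": 0,"ty": 0,"tz": 0.015,"rx": 0,"ry": 0,"rz": 0,"grip": 0},
  {"tx": 0,"ty": 0,"tz": 0,"rx": 0,"ry": 0,"rz": 0,"grip": 0},
])

```text
time: 2.17
position: [0.4978, -0.245, 0.1142]
orientation: [0.996, -0.09, -0.002, -0.001]
contact_force: [-1.1, 0.4, 0.2]
grip_width: 0.0914
gripper_force: 0.0
```

Run:
```python
from h import *
from go import go
go(.5005,-.2445,.027,np.radians(-10.3))
for n in('scene','top'):
    im=eyes.capture(n)[:,:,::-1].copy(); cv2.imwrite(f'pics/{n}1.png',im)
a=cv2.imread('pics/scene1.png');b=cv2.imread('pics/top1.png')
u=proj('scene',[[.5,-.245,.05]])[0].astype(int);v=proj('top',[[.5,-.245,.05]])[0].astype(int);print(u,v)
cr=lambda i,c:cv2.resize(i[max(c[1]-40,0):c[1]+40,max(c[0]-40,0):c[0]+40],(400,400),interpolation=cv2.INTER_CUBIC)
cv2.imwrite('pics/v3.png',np.hstack([cr(a,u),cr(b,v)]))
```

```text
t 2.17 pos mm [ 497.8 -245.   114.2] yaw -10.28 | shift mm [ 2.9 -0.9 87.2] then rot [-0.06  0.26  0.02] | F [-1.1  0.4  0.2] w 91.4 gf 0.0
[371 256] [434 203]
```

View pics/v3.png

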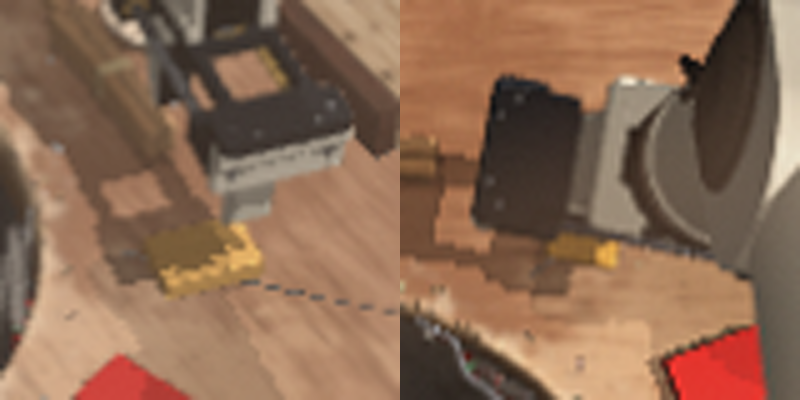

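The gripper is above the blank, with jaws straddling it: in the crops, the yellow block sits under the jaws. Descending and gripping.

>>> jog_arm([
  {"tx": 0.0025,"ty": -0.001,"tz": 0.02,"rx": 0,"ry": 0.2,"rz": 0,"grip": 0},
  {"tx": 0,"ty": 0,"tz": 0.02,"rx": 0,"ry": 0,"rz": 0,"grip": 0},
  {"tx": 0,"ty": 0,"tz": 0.02,"rx": 0,"ry": 0,"rz": 0,"grip": 0},
  {"tx": 0,"ty": 0,"tz": 0.017,"rx": 0,"ry": 0,"rz": 0,"grip": 0},
  {"tx": 0,"ty": 0,"tz": 0.01,"rx": 0,"ry": 0,"rz": 0,"grip": 0},
  {"tx": 0,"ty": 0,"tz": 0,"rx": 0,"ry": 0,"rz": 0,"grip": 255},
  {"tx": 0,"ty": 0,"tz": 0,"rx": 0,"ry": 0,"rz": 0,"grip": 255},
  {"tx": 0,"ty": 0,"tz": 0,"rx": 0,"ry": 0,"rz": 0,"grip": 255},
  {"tx": 0,"ty": 0,"tz": 0,"rx": 0,"ry": 0,"rz": 0,"grip": 255},
  {"tx": 0,"ty": 0,"tz": 0,"rx": 0,"ry": 0,"rz": 0,"grip": 255},
], grip_force=30)

```text
time: 3.1
position: [0.5034, -0.2458, 0.0309]
orientation: [0.996, -0.09, 0.003, 0.001]
contact_force: [-0.4, 0.2, -1.0]
grip_width: 0.0632
gripper_force: 0.0
```

```bash
python3 go.py .5005 -.2445 .027 -10.3
```

```text
t 3.1 pos mm [ 503.4 -245.8   30.9] yaw -10.3 | shift mm [-3.1 -0.8  3.9] then rot [ 0.04 -0.32  0.  ] | F [-0.4  0.2 -1. ] w 63.2 gf 0.0
```

>>> jog_arm([
  {"tx": 0,"ty": 0,"tz": 0.002,"rx": 0,"ry": -0.2,"rz": 0,"grip": 255},
  {"tx": 0,"ty": 0,"tz": 0,"rx": 0,"ry": 0,"rz": 0,"grip": 255},
  {"tx": 0,"ty": 0,"tz": 0,"rx": 0,"ry": 0,"rz": 0,"grip": 255},
  {"tx": 0,"ty": 0,"tz": 0,"rx": 0,"ry": 0,"rz": 0,"grip": 255},
  {"tx": 0,"ty": 0,"tz": 0,"rx": 0,"ry": 0,"rz": 0,"grip": 255},
  {"tx": 0,"ty": 0,"tz": 0,"rx": 0,"ry": 0,"rz": 0,"grip": 255},
  {"tx": 0,"ty": 0,"tz": 0,"rx": 0,"ry": 0,"rz": 0,"grip": 255},
  {"tx": 0,"ty": 0,"tz": 0,"rx": 0,"ry": 0,"rz": 0,"grip": 255},
  {"tx": 0,"ty": 0,"tz": 0,"rx": 0,"ry": 0,"rz": 0,"grip": 255},
  {"tx": 0,"ty": 0,"tz": 0,"rx": 0,"ry": 0,"rz": 0,"grip": 255},
])

```text
time: 3.93
position: [0.5026, -0.2454, 0.0278]
orientation: [0.996, -0.09, 0.0, 0.0]
contact_force: [-0.3, -0.5, 2.2]
grip_width: 0.0395
gripper_force: 30.0
```

```bash
python3 go.py .53 .2196 .15 10.3
```

```text
t 3.93 pos mm [ 502.6 -245.4   27.8] yaw -10.29 | shift mm [ -56.1 -462.4 -122.2] then rot [  0.    -0.   -20.59] | F [-0.3 -0.5  2.2] w 39.5 gf 30.0
```

>>> jog_arm([
  {"tx": 0,"ty": 0,"tz": -0.015,"rx": 0,"ry": 0,"rz": 0,"grip": 255},
  {"tx": 0,"ty": 0,"tz": -0.03,"rx": 0,"ry": 0,"rz": 0,"grip": 255},
  {"tx": 0,"ty": 0,"tz": -0.035,"rx": 0,"ry": 0,"rz": 0,"grip": 255},
  {"tx": -0.002,"ty": -0.015,"tz": -0.03,"rx": 0,"ry": 0,"rz": 0,"grip": 255},
  {"tx": -0.004,"ty": -0.03,"tz": -0.01,"rx": 0,"ry": 0,"rz": 0,"grip": 255},
  {"tx": -0.005,"ty": -0.037,"tz": 0,"rx": 0,"ry": 0,"rz": 0,"grip": 255},
  {"tx": -0.005,"ty": -0.04,"tz": 0,"rx": 0,"ry": 0,"rz": 0,"grip": 255},
  {"tx": -0.005,"ty": -0.04,"tz": 0,"rx": 0,"ry": 0,"rz": 0,"grip": 255},
  {"tx": -0.005,"ty": -0.04,"tz": 0,"rx": 0,"ry": 0,"rz": 0,"grip": 255},
  {"tx": -0.005,"ty": -0.04,"tz": 0,"rx": 0,"ry": 0,"rz": 0,"grip": 255},
])

```text
time: 4.77
position: [0.5143, -0.0, 0.1473]
orientation: [0.996, -0.09, -0.0, 0.0]
contact_force: [0.9, -0.8, -4.1]
grip_width: 0.0393
gripper_force: 30.0
```

```bash
python3 go.py .53 .2196 .15 10.3
```

```text
t 4.77 pos mm [514.3  -0.  147.3] yaw -10.32 | shift mm [ -23.9 -218.9   -2.7] then rot [  0.     0.06 -20.62] | F [ 0.9 -0.8 -4.1] w 39.3 gf 30.0
```

>>> jog_arm([
  {"tx": -0.005,"ty": -0.036,"tz": 0,"rx": 0,"ry": 0,"rz": 0,"grip": 255},
  {"tx": -0.005,"ty": -0.036,"tz": 0,"rx": 0,"ry": 0,"rz": 0,"grip": 255},
  {"tx": -0.005,"ty": -0.036,"tz": 0,"rx": 0,"ry": 0,"rz": 0,"grip": 255},
  {"tx": -0.005,"ty": -0.036,"tz": 0,"rx": 0,"ry": 0,"rz": 0,"grip": 255},
  {"tx": -0.005,"ty": -0.036,"tz": 0,"rx": 0,"ry": 0,"rz": 0,"grip": 255},
  {"tx": 0,"ty": 0,"tz": 0,"rx": 0,"ry": 0,"rz": -7,"grip": 255},
  {"tx": 0,"ty": 0,"tz": 0,"rx": 0,"ry": 0,"rz": -7,"grip": 255},
  {"tx": 0,"ty": 0,"tz": 0,"rx": 0,"ry": 0,"rz": -6.6,"grip": 255},
  {"tx": 0,"ty": 0,"tz": 0,"rx": 0,"ry": 0,"rz": 0,"grip": 255},
  {"tx": 0,"ty": 0,"tz": 0,"rx": 0,"ry": 0,"rz": 0,"grip": 255},
])

```text
time: 5.6
position: [0.5222, 0.1796, 0.147]
orientation: [0.996, 0.088, -0.001, -0.0]
contact_force: [0.4, -0.3, -3.4]
grip_width: 0.0395
gripper_force: 30.0
```

Run:
```python
from h import *
from go import go
go(.53,.2196,.1,np.radians(10.3))
for n in('scene','top'):
    im=eyes.capture(n)[:,:,::-1].copy(); cv2.imwrite(f'pics/{n}2.png',im)
a=cv2.imread('pics/scene2.png');b=cv2.imread('pics/top2.png')
u=proj('scene',[[.53,.22,.08]])[0].astype(int);v=proj('top',[[.53,.22,.08]])[0].astype(int);print(u,v)
cr=lambda i,c:cv2.resize(i[max(c[1]-50,0):c[1]+50,max(c[0]-40,0):c[0]+40],(400,500),interpolation=cv2.INTER_CUBIC)
cv2.imwrite('pics/v4.png',np.hstack([cr(a,u),cr(b,v)]))
```

```text
t 5.6 pos mm [522.2 179.6 147. ] yaw 10.1 | shift mm [ 14.8 -38.   47. ] then rot [-0.01  0.09 -0.2 ] | F [ 0.4 -0.3 -3.4] w 39.5 gf 30.0
[305 162] [263 188]
```

View pics/v4.png

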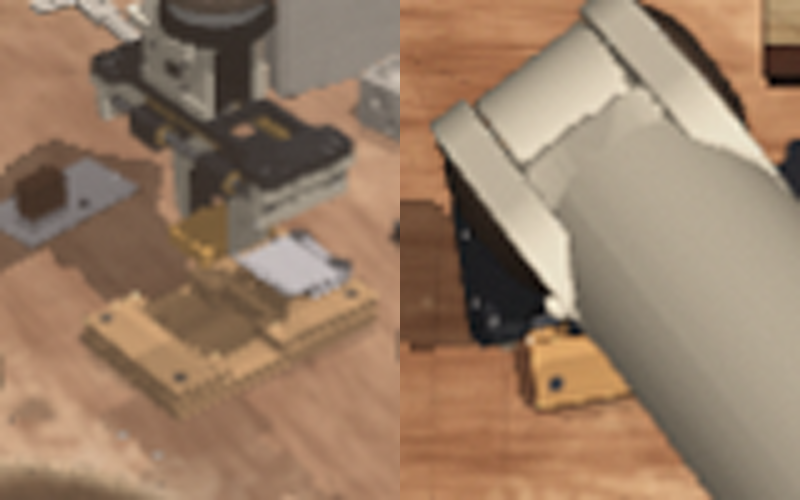

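The scene crop shows the blank held above and left of the pocket. In the top view the arm hides the pocket. I'll cross-check the fixture pose using the scene camera and the guide plate as well.

Run:
```python
from h import *
b=cv2.imread('pics/scene2.png'); t=cv2.imread('pics/top0.png')
G=lambda i:i[:,:,1].astype(float)
for n,im in(('scene',b),('top',t)):
  for nm,e in (('fix',.002),('fix',.003),('fix',.0012)):
    for ch in (gray,sat):
        p,c=fitrect(n,im,(.55,.223,.18),.18,.11,.026,ch,1,e); print(n,nm,e,ch is sat,np.round(p[:2]*1000,1),round(np.degrees(p[2]),2),round(c,1))
  p,c=fitrect(n,im,(.513,.434,.3),.11,.06,.004,sat,-1); print(n,'guide',np.round(p[:2]*1000,1),round(np.degrees(p[2]),2),round(c,1))
# leaf from top: top surface z .0385, free edge to block; 60mm wide
m=[d for d in masks_of('top','leaf')][:1]
```

```text
scene fix 0.002 False [549.9 220. ] 10.18 -14.0
scene fix 0.002 True [493.8 234.3] 9.54 -8.7
scene fix 0.003 False [549.9 220.1] 10.14 -19.7
scene fix 0.003 True [494.2 232.9] 8.89 -12.0
scene fix 0.0012 False [549.8 219.9] 9.9 -8.8
scene fix 0.0012 True [491.8 252.8] 6.77 -5.2
scene guide [512.3 429.3] 16.74 -27.3
top fix 0.002 False [549.7 223.2] 10.29 -38.4
top fix 0.002 True [570.2 215.8] 4.19 -3.4
top fix 0.003 False [549.9 223.8] 10.33 -45.1
top fix 0.003 True [558.1 223.2] -2.04 -5.0
top fix 0.0012 False [549.2 223.3] 10.16 -24.7
top fix 0.0012 True [559.1 223. ] -1.35 -2.9
top guide [513.  434.2] 13.76 -60.0
```

>>> jog_arm([
  {"tx": 0.004,"ty": -0.009,"tz": 0,"rx": 0,"ry": 0,"rz": 0,"grip": 255},
  {"tx": 0.004,"ty": -0.009,"tz": 0,"rx": 0,"ry": 0,"rz": 0,"grip": 255},
  {"tx": 0.004,"ty": -0.009,"tz": 0,"rx": 0,"ry": 0,"rz": 0,"grip": 255},
  {"tx": 0.0044,"ty": -0.0094,"tz": 0.01,"rx": 0,"ry": 0,"rz": 0,"grip": 255},
  {"tx": 0,"ty": 0,"tz": 0.018,"rx": 0,"ry": 0,"rz": 0,"grip": 255},
  {"tx": 0,"ty": 0,"tz": 0.02,"rx": 0,"ry": 0,"rz": 0,"grip": 255},
  {"tx": 0,"ty": 0,"tz": 0.02,"rx": 0,"ry": 0,"rz": 0,"grip": 255},
  {"tx": 0,"ty": 0,"tz": 0.015,"rx": 0,"ry": 0,"rz": 0,"grip": 255},
  {"tx": 0,"ty": 0,"tz": 0,"rx": 0,"ry": 0,"rz": 0,"grip": 255},
  {"tx": 0,"ty": 0,"tz": 0,"rx": 0,"ry": 0,"rz": 0,"grip": 255},
])

```text
time: 6.58
position: [0.5315, 0.2195, 0.0635]
orientation: [0.996, 0.09, -0.001, 0.0]
contact_force: [0.0, -0.5, -2.3]
grip_width: 0.0395
gripper_force: 30.0
```

Run:
```python
from h import *
from go import go
go(.5319,.2183,.062,np.radians(10.2))
im=eyes.capture('scene')[:,:,::-1].copy(); cv2.imwrite('pics/scene3.png',im)
u=proj('scene',[[.53,.22,.04]])[0].astype(int);print(u)
c=im[u[1]-35:u[1]+35,u[0]-45:u[0]+45]; cv2.imwrite('pics/v5.png',cv2.resize(c,(765,595),interpolation=cv2.INTER_CUBIC))
```

```text
t 6.58 pos mm [531.5 219.5  63.5] yaw 10.37 | shift mm [0.2 1.3 1.5] then rot [-0.01  0.14  0.17] | F [ 0.  -0.5 -2.3] w 39.5 gf 30.0
[305 171]
```

View pics/v5.png

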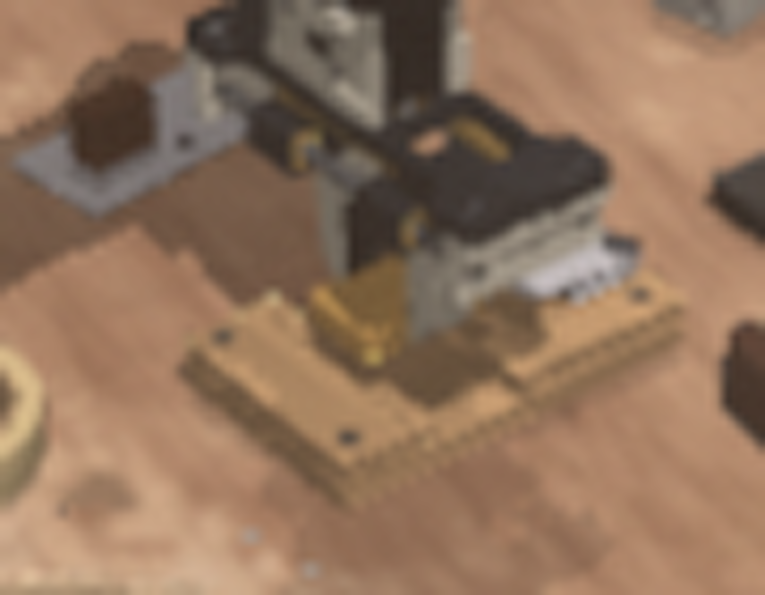

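The crop shows the blank hovering over the pocket. Its near-right corner is at about (304,177), near-left at (297,170), and the pocket is just beneath it. I'll compare these with the predicted projections.

Run:
```python
from h import *
p=np.array([.5315,.2195]);a=np.radians(10.37);R2=np.array([[np.cos(a),-np.sin(a)],[np.sin(a),np.cos(a)]])
o=np.array([260,136])
for nm,lx,ly in(('nearR',-.0318,-.02),('nearL',-.0318,.02)):
    q=p+R2@[lx,ly]
    for z in(.0357,.0497): print(nm,z,np.round((proj('scene',[[*q,z]])[0]-o)*8.5))
# shifts in crop px per mm
f=lambda d:(proj('scene',[[.53+d[0],.22+d[1],.045]])[0]-proj('scene',[[.53,.22,.045]])[0])*8.5
print(f((.001,0)),f((0,.001)))
im=cv2.imread('pics/scene3.png'); hsv=cv2.cvtColor(im,cv2.COLOR_BGR2HSV)
print('fix',[np.round(fitrect('scene',im,(.55,.22,.18),.18,.11,.026,gray,1,e)[0]*[1000,1000,57.3],1) for e in(.002,.003)])
```

```text
nearR 0.0357 [360. 361.]
nearR 0.0497 [359. 333.]
nearL 0.0357 [301. 316.]
nearL 0.0497 [300. 288.]
[ 2.1587519  -0.69241475] [-1.11448138 -1.25571199]
fix [array([550. , 220.1,  10.8]), array([550. , 220.3,  10.6])]
```

Run:
```python
from h import *
im=cv2.imread('pics/scene3.png'); k=14; o=np.array([285,152]); W,H=56,42
c=cv2.resize(im[o[1]:o[1]+H,o[0]:o[0]+W],None,fx=k,fy=k,interpolation=cv2.INTER_NEAREST)
def draw(ctr,a,L,Wd,z,col):
    R2=np.array([[np.cos(a),-np.sin(a)],[np.sin(a),np.cos(a)]])
    q=np.array([[-L/2,-Wd/2],[-L/2,Wd/2],[L/2,Wd/2],[L/2,-Wd/2]])@R2.T+ctr
    uv=((proj('scene',np.c_[q,np.full(4,z)])-o+.5)*k).astype(int); cv2.polylines(c,[uv.reshape(-1,1,2)],True,col,1)
a=np.radians(10.37); p=np.array([.5315,.2195])-.0018*np.array([np.cos(a),np.sin(a)])
draw(p,a,.06,.04,.0357,(255,0,0)); draw(p,a,.06,.04,.0497,(0,0,255))
f=np.array([.55,.2201]);a=np.radians(10.3)
draw(f,a,.18,.11,.026,(0,255,0)); draw(f-.02*np.array([np.cos(a),np.sin(a)]),a,.065,.045,.026,(255,255,255))
cv2.imwrite('pics/v6.png',c)
```

```text
(no output)
```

View pics/v6.png

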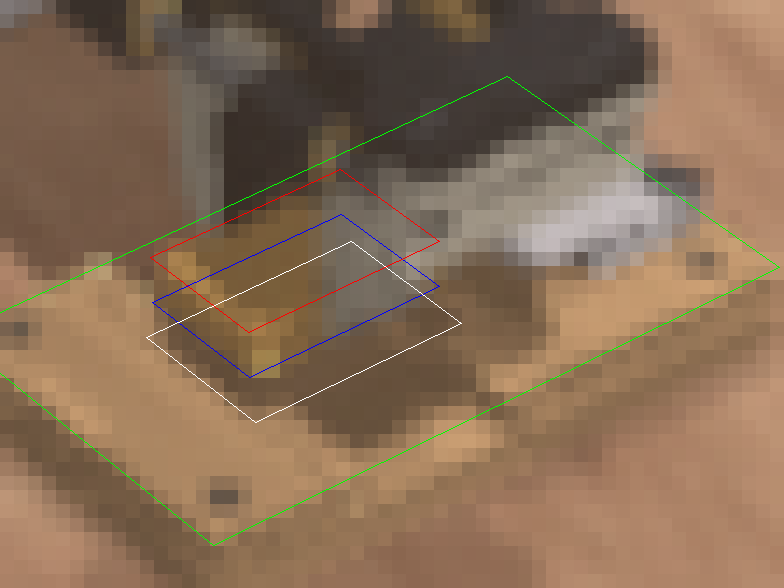

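The blank's corner (crop 265,377) sits about 1 px right of the predicted outline. The two cameras together suggest moving back about 1.3 mm. Then I'll lower gently and watch the force.

>>> jog_arm([
  {"tx": -0.0013,"ty": 0.0003,"tz": 0,"rx": 0,"ry": 0,"rz": 0,"grip": 255},
  {"tx": 0,"ty": 0,"tz": 0.002,"rx": 0,"ry": 0,"rz": 0,"grip": 255},
  {"tx": 0,"ty": 0,"tz": 0.002,"rx": 0,"ry": 0,"rz": 0,"grip": 255},
  {"tx": 0,"ty": 0,"tz": 0.002,"rx": 0,"ry": 0,"rz": 0,"grip": 255},
  {"tx": 0,"ty": 0,"tz": 0.002,"rx": 0,"ry": 0,"rz": 0,"grip": 255},
  {"tx": 0,"ty": 0,"tz": 0.002,"rx": 0,"ry": 0,"rz": 0,"grip": 255},
  {"tx": 0,"ty": 0,"tz": 0.001,"rx": 0,"ry": 0,"rz": 0,"grip": 255},
  {"tx": 0,"ty": 0,"tz": 0.001,"rx": 0,"ry": 0,"rz": 0,"grip": 255},
  {"tx": 0,"ty": 0,"tz": 0.001,"rx": 0,"ry": 0,"rz": 0,"grip": 255},
  {"tx": 0,"ty": 0,"tz": 0,"rx": 0,"ry": 0,"rz": 0,"grip": 255},
])

```text
time: 7.47
position: [0.5312, 0.218, 0.0515]
orientation: [0.996, 0.09, -0.0, 0.0]
contact_force: [-0.2, -0.2, -4.1]
grip_width: 0.0395
gripper_force: 30.0
```

```bash
python3 go.py .5302 .2187 .0418 10.3
```

```text
t 7.47 pos mm [531.2 218.   51.5] yaw 10.3 | shift mm [-0.8 -0.8  9.7] then rot [0.   0.01 0.  ] | F [-0.2 -0.2 -4.1] w 39.5 gf 30.0
```

>>> jog_arm([
  {"tx": 0,"ty": 0,"tz": 0.002,"rx": 0,"ry": 0,"rz": 0,"grip": 255},
  {"tx": 0,"ty": 0,"tz": 0.002,"rx": 0,"ry": 0,"rz": 0,"grip": 255},
  {"tx": 0,"ty": 0,"tz": 0.002,"rx": 0,"ry": 0,"rz": 0,"grip": 255},
  {"tx": 0,"ty": 0,"tz": 0.001,"rx": 0,"ry": 0,"rz": 0,"grip": 255},
  {"tx": 0,"ty": 0,"tz": 0.001,"rx": 0,"ry": 0,"rz": 0,"grip": 255},
  {"tx": 0,"ty": 0,"tz": 0,"rx": 0,"ry": 0,"rz": 0,"grip": 255},
  {"tx": 0,"ty": 0,"tz": 0,"rx": 0,"ry": 0,"rz": 0,"grip": 255},
  {"tx": 0,"ty": 0,"tz": 0,"rx": 0,"ry": 0,"rz": 0,"grip": 255},
  {"tx": 0,"ty": 0,"tz": 0,"rx": 0,"ry": 0,"rz": 0,"grip": 255},
  {"tx": 0,"ty": 0,"tz": 0,"rx": 0,"ry": 0,"rz": 0,"grip": 255},
])

```text
time: 8.3
position: [0.5313, 0.2181, 0.0439]
orientation: [0.996, 0.09, 0.0, -0.0]
contact_force: [-0.4, 0.3, -2.7]
grip_width: 0.0398
gripper_force: 30.0
```

```bash
python3 go.py .5302 .2187 .0418 10.3
```

```text
t 8.3 pos mm [531.3 218.1  43.9] yaw 10.31 | shift mm [-1.  -0.8  2.1] then rot [ 0.   -0.01  0.01] | F [-0.4  0.3 -2.7] w 39.8 gf 30.0
```

The blank is inside the pocket. I'll probe the pocket's side clearance gently, which gives an exact fixture y in robot coordinates for lining up the guide later.

>>> jog_arm([
  {"tx": 0,"ty": 0.0005,"tz": 0,"rx": 0,"ry": 0,"rz": 0,"grip": 255},
  {"tx": 0,"ty": 0.0005,"tz": 0,"rx": 0,"ry": 0,"rz": 0,"grip": 255},
  {"tx": 0,"ty": 0.0005,"tz": 0,"rx": 0,"ry": 0,"rz": 0,"grip": 255},
  {"tx": 0,"ty": 0,"tz": 0,"rx": 0,"ry": 0,"rz": 0,"grip": 255},
  {"tx": 0,"ty": 0,"tz": 0,"rx": 0,"ry": 0,"rz": 0,"grip": 255},
  {"tx": 0,"ty": 0,"tz": 0,"rx": 0,"ry": 0,"rz": 0,"grip": 255},
  {"tx": 0,"ty": 0,"tz": 0,"rx": 0,"ry": 0,"rz": 0,"grip": 255},
  {"tx": 0,"ty": 0,"tz": 0,"rx": 0,"ry": 0,"rz": 0,"grip": 255},
  {"tx": 0,"ty": 0,"tz": 0,"rx": 0,"ry": 0,"rz": 0,"grip": 255},
  {"tx": 0,"ty": 0,"tz": 0,"rx": 0,"ry": 0,"rz": 0,"grip": 255},
])

```text
time: 9.13
position: [0.5315, 0.2169, 0.0438]
orientation: [0.996, 0.09, 0.0, -0.0]
contact_force: [-0.7, 1.6, -3.4]
grip_width: 0.0395
gripper_force: 30.0
```

```bash
python3 go.py .5313 .2181 .0418 10.3
```

```text
t 9.13 pos mm [531.5 216.9  43.8] yaw 10.31 | shift mm [ 0.  -1.3  2. ] then rot [-0.01 -0.01  0.01] | F [-0.7  1.6 -3.4] w 39.5 gf 30.0
```

>>> jog_arm([
  {"tx": 0,"ty": 0.0005,"tz": 0,"rx": 0,"ry": 0,"rz": 0,"grip": 255},
  {"tx": 0,"ty": 0.0005,"tz": 0,"rx": 0,"ry": 0,"rz": 0,"grip": 255},
  {"tx": 0,"ty": 0,"tz": 0,"rx": 0,"ry": 0,"rz": 0,"grip": 255},
  {"tx": 0,"ty": 0,"tz": 0,"rx": 0,"ry": 0,"rz": 0,"grip": 255},
  {"tx": 0,"ty": 0,"tz": 0,"rx": 0,"ry": 0,"rz": 0,"grip": 255},
  {"tx": 0,"ty": 0,"tz": 0,"rx": 0,"ry": 0,"rz": 0,"grip": 255},
  {"tx": 0,"ty": 0,"tz": 0,"rx": 0,"ry": 0,"rz": 0,"grip": 255},
  {"tx": 0,"ty": 0,"tz": 0,"rx": 0,"ry": 0,"rz": 0,"grip": 255},
  {"tx": 0,"ty": 0,"tz": 0,"rx": 0,"ry": 0,"rz": 0,"grip": 255},
  {"tx": 0,"ty": 0,"tz": 0,"rx": 0,"ry": 0,"rz": 0,"grip": 255},
])

```text
time: 9.97
position: [0.5315, 0.2168, 0.0438]
orientation: [0.996, 0.09, 0.0, -0.001]
contact_force: [-0.9, 4.8, -4.2]
grip_width: 0.0393
gripper_force: 30.0
```

```bash
python3 go.py .5313 .2181 .0418 10.3
```

```text
t 9.97 pos mm [531.5 216.8  43.8] yaw 10.35 | shift mm [ 0.  -1.3  2. ] then rot [-0.08 -0.02  0.05] | F [-0.9  4.8 -4.2] w 39.3 gf 30.0
```

>>> jog_arm([
  {"tx": 0,"ty": -0.002,"tz": 0,"rx": 0,"ry": 0,"rz": 0,"grip": 255},
  {"tx": 0,"ty": -0.0017,"tz": 0,"rx": 0,"ry": 0,"rz": 0,"grip": 255},
  {"tx": 0.001,"ty": 0,"tz": 0,"rx": 0,"ry": 0,"rz": 0,"grip": 255},
  {"tx": 0.001,"ty": 0,"tz": 0,"rx": 0,"ry": 0,"rz": 0,"grip": 255},
  {"tx": 0.001,"ty": 0,"tz": 0,"rx": 0,"ry": 0,"rz": 0,"grip": 255},
  {"tx": 0.0005,"ty": 0,"tz": 0,"rx": 0,"ry": 0,"rz": 0,"grip": 255},
  {"tx": 0,"ty": 0,"tz": 0,"rx": 0,"ry": 0,"rz": 0,"grip": 255},
  {"tx": 0,"ty": 0,"tz": 0,"rx": 0,"ry": 0,"rz": 0,"grip": 255},
  {"tx": 0,"ty": 0,"tz": 0,"rx": 0,"ry": 0,"rz": 0,"grip": 255},
  {"tx": 0,"ty": 0,"tz": 0,"rx": 0,"ry": 0,"rz": 0,"grip": 255},
])

```text
time: 10.8
position: [0.534, 0.2193, 0.0434]
orientation: [0.996, 0.09, -0.001, 0.0]
contact_force: [-2.3, -1.7, -3.3]
grip_width: 0.0396
gripper_force: 30.0
```

```bash
python3 go.py .5313 .2181 .0418 10.3
```

```text
t 10.8 pos mm [534.  219.3  43.4] yaw 10.29 | shift mm [-2.8  0.7  1.6] then rot [ 0.04  0.07 -0.01] | F [-2.3 -1.7 -3.3] w 39.6 gf 30.0
```

>>> jog_arm([
  {"tx": -0.0016,"ty": 0,"tz": 0,"rx": 0,"ry": 0,"rz": 0,"grip": 255},
  {"tx": -0.0016,"ty": 0,"tz": 0,"rx": 0,"ry": 0,"rz": 0,"grip": 255},
  {"tx": 0,"ty": 0,"tz": 0.001,"rx": 0,"ry": 0,"rz": 0,"grip": 255},
  {"tx": 0,"ty": 0,"tz": 0.001,"rx": 0,"ry": 0,"rz": 0,"grip": 255},
  {"tx": 0,"ty": 0,"tz": 0.0005,"rx": 0,"ry": 0,"rz": 0,"grip": 255},
  {"tx": 0,"ty": 0,"tz": 0,"rx": 0,"ry": 0,"rz": 0,"grip": 255},
  {"tx": 0,"ty": 0,"tz": 0,"rx": 0,"ry": 0,"rz": 0,"grip": 255},
  {"tx": 0,"ty": 0,"tz": 0,"rx": 0,"ry": 0,"rz": 0,"grip": 255},
  {"tx": 0,"ty": 0,"tz": 0,"rx": 0,"ry": 0,"rz": 0,"grip": 255},
  {"tx": 0,"ty": 0,"tz": 0,"rx": 0,"ry": 0,"rz": 0,"grip": 255},
])

```text
time: 11.63
position: [0.5318, 0.2198, 0.0418]
orientation: [0.996, 0.09, 0.001, -0.0]
contact_force: [-2.0, 0.7, 5.8]
grip_width: 0.0394
gripper_force: 30.0
```

>>> jog_arm([
  {"tx": 0,"ty": 0,"tz": 0,"rx": 0,"ry": 0,"rz": 0,"grip": 0},
  {"tx": 0,"ty": 0,"tz": 0,"rx": 0,"ry": 0,"rz": 0,"grip": 0},
  {"tx": 0,"ty": 0,"tz": 0,"rx": 0,"ry": 0,"rz": 0,"grip": 0},
  {"tx": 0,"ty": 0,"tz": 0,"rx": 0,"ry": 0,"rz": 0,"grip": 0},
  {"tx": 0,"ty": 0,"tz": 0,"rx": 0,"ry": 0,"rz": 0,"grip": 0},
  {"tx": 0,"ty": 0,"tz": 0,"rx": 0,"ry": 0,"rz": 0,"grip": 0},
  {"tx": 0,"ty": 0,"tz": 0,"rx": 0,"ry": 0,"rz": 0,"grip": 0},
  {"tx": 0,"ty": 0,"tz": 0,"rx": 0,"ry": 0,"rz": 0,"grip": 0},
  {"tx": 0,"ty": 0,"tz": 0,"rx": 0,"ry": 0,"rz": 0,"grip": 0},
  {"tx": 0,"ty": 0,"tz": 0,"rx": 0,"ry": 0,"rz": 0,"grip": 0},
])

```text
time: 12.47
position: [0.5314, 0.2193, 0.0412]
orientation: [0.996, 0.09, 0.0, -0.0]
contact_force: [-0.8, 0.1, 0.1]
grip_width: 0.0917
gripper_force: 0.0
```

```bash
python3 go.py .4954 .4287 .16 17
```

```text
t 12.47 pos mm [531.4 219.3  41.2] yaw 10.31 | shift mm [   2.1 -212.4 -118.8] then rot [ 0.   -0.   -6.69] | F [-0.8  0.1  0.1] w 91.7 gf 0.0
```

>>> jog_arm([
  {"tx": 0,"ty": 0,"tz": -0.015,"rx": 0,"ry": 0,"rz": 0,"grip": 0},
  {"tx": 0,"ty": 0,"tz": -0.03,"rx": 0,"ry": 0,"rz": 0,"grip": 0},
  {"tx": 0,"ty": 0,"tz": -0.035,"rx": 0,"ry": 0,"rz": 0,"grip": 0},
  {"tx": 0,"ty": -0.015,"tz": -0.03,"rx": 0,"ry": 0,"rz": 0,"grip": 0},
  {"tx": 0,"ty": -0.03,"tz": 0,"rx": 0,"ry": 0,"rz": 0,"grip": 0},
  {"tx": 0.002,"ty": -0.035,"tz": 0,"rx": 0,"ry": 0,"rz": 0,"grip": 0},
  {"tx": 0,"ty": -0.035,"tz": 0,"rx": 0,"ry": 0,"rz": 0,"grip": 0},
  {"tx": 0,"ty": -0.035,"tz": 0,"rx": 0,"ry": 0,"rz": 0,"grip": 0},
  {"tx": 0,"ty": -0.035,"tz": 0,"rx": 0,"ry": 0,"rz": 0,"grip": 0},
  {"tx": 0,"ty": -0.027,"tz": 0,"rx": 0,"ry": 0,"rz": 0,"grip": 0},
])

```text
time: 13.3
position: [0.4939, 0.4315, 0.1515]
orientation: [0.996, 0.091, -0.0, -0.001]
contact_force: [0.0, -0.4, -0.2]
grip_width: 0.0921
gripper_force: 0.0
```

>>> jog_arm([
  {"tx": 0,"ty": 0,"tz": 0,"rx": 0,"ry": 0,"rz": -3.4,"grip": 0},
  {"tx": 0,"ty": 0,"tz": 0,"rx": 0,"ry": 0,"rz": -3.3,"grip": 0},
  {"tx": 0,"ty": 0,"tz": 0.02,"rx": 0,"ry": 0,"rz": 0,"grip": 0},
  {"tx": 0,"ty": 0,"tz": 0.02,"rx": 0,"ry": 0,"rz": 0,"grip": 0},
  {"tx": 0,"ty": 0,"tz": 0.02,"rx": 0,"ry": 0,"rz": 0,"grip": 0},
  {"tx": 0,"ty": 0,"tz": 0,"rx": 0,"ry": 0,"rz": 0,"grip": 0},
  {"tx": 0,"ty": 0,"tz": 0,"rx": 0,"ry": 0,"rz": 0,"grip": 0},
  {"tx": 0,"ty": 0,"tz": 0,"rx": 0,"ry": 0,"rz": 0,"grip": 0},
  {"tx": 0,"ty": 0,"tz": 0,"rx": 0,"ry": 0,"rz": 0,"grip": 0},
  {"tx": 0,"ty": 0,"tz": 0,"rx": 0,"ry": 0,"rz": 0,"grip": 0},
])

```text
time: 14.13
position: [0.4961, 0.429, 0.0928]
orientation: [0.989, 0.148, 0.001, -0.001]
contact_force: [-0.7, -0.3, 1.2]
grip_width: 0.0916
gripper_force: 0.0
```

Run:
```python
from h import *
from go import go
go(.4956,.4287,.033,np.radians(17))
for n in('scene','top'): cv2.imwrite(f'pics/{n}4.png',eyes.capture(n)[:,:,::-1])
a=cv2.imread('pics/scene4.png');b=cv2.imread('pics/top4.png'); t=cv2.imread('pics/top0.png')
for e in(.0012,.002,.003): print([np.round(fitrect('top',t,(.513,.434,.3),.11,.06,.004,ch,sg,e)[0]*[1000,1000,57.3],1) for ch,sg in((sat,-1),(gray,1))])
u=proj('scene',[[.51,.32,.03]])[0].astype(int);v=proj('top',[[.53,.23,.03]])[0].astype(int)
A=a[u[1]-35:u[1]+35,u[0]-50:u[0]+50];B=b[v[1]-35:v[1]+35,v[0]-25:v[0]+25]
cv2.imwrite('pics/v7.png',cv2.resize(np.hstack([A,B]),None,fx=5.3,fy=5.3,interpolation=cv2.INTER_CUBIC))
```

```text
t 14.13 pos mm [496.1 429.   92.8] yaw 17.0 | shift mm [-0.7  0.2 59.8] then rot [-0.06 -0.13  0.  ] | F [-0.7 -0.3  1.2] w 91.6 gf 0.0
[array([512.2, 434.1,  16.2]), array([511.9, 434.3,  16.2])]
[array([513. , 434.2,  13.8]), array([512.6, 434.8,  16.9])]
[array([512.3, 433.3,  10.5]), array([512.7, 434.7,  14.3])]
```

View pics/v7.png

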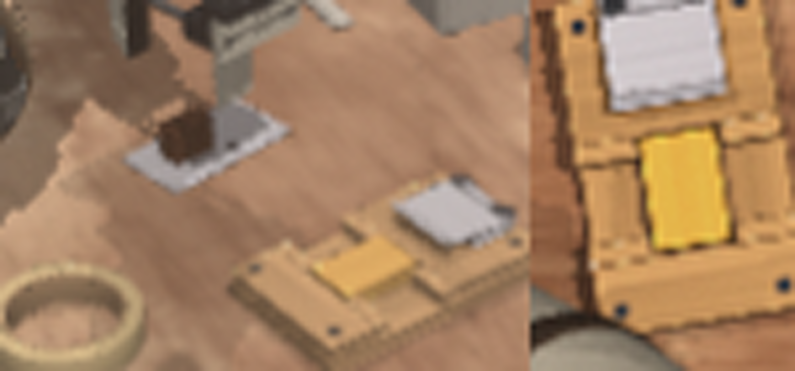

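The crops show the brass blank seated in the pocket between the finger slots. The leaf is down and the gripper stands over the guide's grip block. Descending and gripping it.

>>> jog_arm([
  {"tx": 0,"ty": 0,"tz": 0.015,"rx": 0,"ry": 0,"rz": 0.4,"grip": 0},
  {"tx": 0,"ty": 0,"tz": 0.015,"rx": 0,"ry": 0,"rz": 0,"grip": 0},
  {"tx": 0,"ty": 0,"tz": 0.015,"rx": 0,"ry": 0,"rz": 0,"grip": 0},
  {"tx": 0,"ty": 0,"tz": 0.01,"rx": 0,"ry": 0,"rz": 0,"grip": 0},
  {"tx": 0,"ty": 0,"tz": 0.004,"rx": 0,"ry": 0,"rz": 0,"grip": 0},
  {"tx": 0,"ty": 0,"tz": 0,"rx": 0,"ry": 0,"rz": 0,"grip": 255},
  {"tx": 0,"ty": 0,"tz": 0,"rx": 0,"ry": 0,"rz": 0,"grip": 255},
  {"tx": 0,"ty": 0,"tz": 0,"rx": 0,"ry": 0,"rz": 0,"grip": 255},
  {"tx": 0,"ty": 0,"tz": 0,"rx": 0,"ry": 0,"rz": 0,"grip": 255},
  {"tx": 0,"ty": 0,"tz": 0,"rx": 0,"ry": 0,"rz": 0,"grip": 255},
], grip_force=45)

```text
time: 15.07
position: [0.4958, 0.4287, 0.033]
orientation: [0.99, 0.144, 0.001, -0.0]
contact_force: [0.4, 0.3, -0.1]
grip_width: 0.0632
gripper_force: 0.0
```

>>> jog_arm([
  {"tx": 0,"ty": 0,"tz": 0,"rx": 0,"ry": 0,"rz": 0,"grip": 255},
  {"tx": 0,"ty": 0,"tz": 0,"rx": 0,"ry": 0,"rz": 0,"grip": 255},
  {"tx": 0,"ty": 0,"tz": 0,"rx": 0,"ry": 0,"rz": 0,"grip": 255},
  {"tx": 0,"ty": 0,"tz": 0,"rx": 0,"ry": 0,"rz": 0,"grip": 255},
  {"tx": 0,"ty": 0,"tz": 0,"rx": 0,"ry": 0,"rz": 0,"grip": 255},
  {"tx": 0,"ty": 0,"tz": 0,"rx": 0,"ry": 0,"rz": 0,"grip": 255},
  {"tx": 0,"ty": 0,"tz": 0,"rx": 0,"ry": 0,"rz": 0,"grip": 255},
  {"tx": 0,"ty": 0,"tz": 0,"rx": 0,"ry": 0,"rz": 0,"grip": 255},
  {"tx": 0,"ty": 0,"tz": 0,"rx": 0,"ry": 0,"rz": 0,"grip": 255},
  {"tx": 0,"ty": 0,"tz": 0,"rx": 0,"ry": 0,"rz": 0,"grip": 255},
])

```text
time: 15.9
position: [0.4954, 0.4283, 0.0322]
orientation: [0.99, 0.144, -0.0, 0.0]
contact_force: [-0.2, -0.2, 0.9]
grip_width: 0.0199
gripper_force: 45.0
```

```bash
python3 go.py .4956 .4287 .034 16.6
python3 - <<'E'
from h import *
t=eyes.capture('top')[:,:,::-1].copy(); cv2.imwrite('pics/top5.png',t)
s=eyes.capture('scene')[:,:,::-1].copy(); cv2.imwrite('pics/scene5.png',s)
for n,im in(('top',t),('scene',s)):print(n,[np.round(fitrect(n,im,(.512,.434,.29),.11,.06,.004,sat,-1,e)[0]*[1000,1000,57.3],1) for e in (.0012,.002)])
E
```

```text
t 15.9 pos mm [495.4 428.3  32.2] yaw 16.6 | shift mm [ 0.4 -0.4 -1.8] then rot [0. 0. 0.] | F [-0.2 -0.2  0.9] w 19.9 gf 45.0
top [array([513.1, 434.2,  15.4]), array([514.3, 430.1,  21.5])]
scene [array([512.4, 428. ,  15.7]), array([512.5, 427.9,  15.7])]
```

>>> jog_arm([
  {"tx": 0,"ty": 0,"tz": -0.01,"rx": 0,"ry": 0,"rz": 0,"grip": 255},
  {"tx": 0,"ty": 0,"tz": -0.02,"rx": 0,"ry": 0,"rz": 0,"grip": 255},
  {"tx": 0,"ty": 0,"tz": -0.03,"rx": 0,"ry": 0,"rz": 0,"grip": 255},
  {"tx": 0,"ty": 0,"tz": -0.02,"rx": 0,"ry": 0,"rz": 0,"grip": 255},
  {"tx": -0.008,"ty": 0.02,"tz": 0,"rx": 0,"ry": 0,"rz": 0,"grip": 255},
  {"tx": -0.01,"ty": 0.03,"tz": 0,"rx": 0,"ry": 0,"rz": 0,"grip": 255},
  {"tx": -0.01,"ty": 0.03,"tz": 0,"rx": 0,"ry": 0,"rz": 0,"grip": 255},
  {"tx": -0.01,"ty": 0.03,"tz": 0,"rx": 0,"ry": 0,"rz": 0,"grip": 255},
  {"tx": -0.01,"ty": 0.03,"tz": 0,"rx": 0,"ry": 0,"rz": 0,"grip": 255},
  {"tx": -0.01,"ty": 0.03,"tz": 0,"rx": 0,"ry": 0,"rz": 0,"grip": 255},
])

```text
time: 16.83
position: [0.4881, 0.2472, 0.1128]
orientation: [0.989, 0.145, 0.0, 0.0]
contact_force: [0.7, -0.8, -1.4]
grip_width: 0.0194
gripper_force: 45.0
```

>>> jog_arm([
  {"tx": -0.006,"ty": 0.02,"tz": 0,"rx": 0,"ry": 0,"rz": 0,"grip": 255},
  {"tx": -0.002,"ty": 0.016,"tz": 0,"rx": 0,"ry": 0,"rz": 0,"grip": 255},
  {"tx": 0,"ty": 0,"tz": 0,"rx": 0,"ry": 0,"rz": 3.2,"grip": 255},
  {"tx": 0,"ty": 0,"tz": 0,"rx": 0,"ry": 0,"rz": 3.1,"grip": 255},
  {"tx": 0,"ty": 0,"tz": 0,"rx": 0,"ry": 0,"rz": 0,"grip": 255},
  {"tx": 0,"ty": 0,"tz": 0,"rx": 0,"ry": 0,"rz": 0,"grip": 255},
  {"tx": 0,"ty": 0,"tz": 0,"rx": 0,"ry": 0,"rz": 0,"grip": 255},
  {"tx": 0,"ty": 0,"tz": 0,"rx": 0,"ry": 0,"rz": 0,"grip": 255},
  {"tx": 0,"ty": 0,"tz": 0,"rx": 0,"ry": 0,"rz": 0,"grip": 255},
  {"tx": 0,"ty": 0,"tz": 0,"rx": 0,"ry": 0,"rz": 0,"grip": 255},
])

```text
time: 17.67
position: [0.4909, 0.2122, 0.1122]
orientation: [0.996, 0.09, -0.0, -0.0]
contact_force: [-0.2, 1.1, -0.7]
grip_width: 0.0199
gripper_force: 45.0
```

```bash
python3 go.py .4914 .2120 .065 10.3
```

```text
t 17.67 pos mm [490.9 212.2 112.2] yaw 10.36 | shift mm [ 0.5  0.3 47.2] then rot [-0.    0.01  0.06] | F [-0.2  1.1 -0.7] w 19.9 gf 45.0
```

>>> jog_arm([
  {"tx": 0,"ty": 0.0003,"tz": 0.01,"rx": 0,"ry": 0,"rz": 0,"grip": 255},
  {"tx": 0,"ty": 0,"tz": 0.015,"rx": 0,"ry": 0,"rz": 0,"grip": 255},
  {"tx": 0,"ty": 0,"tz": 0.013,"rx": 0,"ry": 0,"rz": 0,"grip": 255},
  {"tx": 0,"ty": 0,"tz": 0.006,"rx": 0,"ry": 0,"rz": 0,"grip": 255},
  {"tx": 0,"ty": 0,"tz": 0.003,"rx": 0,"ry": 0,"rz": 0,"grip": 255},
  {"tx": 0,"ty": 0,"tz": 0,"rx": 0,"ry": 0,"rz": 0,"grip": 255},
  {"tx": 0,"ty": 0,"tz": 0,"rx": 0,"ry": 0,"rz": 0,"grip": 255},
  {"tx": 0,"ty": 0,"tz": 0,"rx": 0,"ry": 0,"rz": 0,"grip": 255},
  {"tx": 0,"ty": 0,"tz": 0,"rx": 0,"ry": 0,"rz": 0,"grip": 255},
  {"tx": 0,"ty": 0,"tz": 0,"rx": 0,"ry": 0,"rz": 0,"grip": 255},
])

```text
time: 18.5
position: [0.4915, 0.2119, 0.0658]
orientation: [0.996, 0.09, 0.001, -0.0]
contact_force: [-0.2, 0.0, -2.3]
grip_width: 0.02
gripper_force: 45.0
```

Run:
```python
from h import *
from go import go
go(.5269,.2184,.0612,np.radians(10.3))
for n in('scene','top'): cv2.imwrite(f'pics/{n}6.png',eyes.capture(n)[:,:,::-1])
a=cv2.imread('pics/scene6.png');b=cv2.imread('pics/top6.png')
u=proj('scene',[[.54,.22,.03]])[0].astype(int);v=proj('top',[[.54,.22,.03]])[0].astype(int)
A=a[u[1]-35:u[1]+35,u[0]-45:u[0]+45];B=b[v[1]-35:v[1]+35,v[0]-25:v[0]+25]
cv2.imwrite('pics/v8.png',cv2.resize(np.hstack([A,B]),None,fx=5.7,fy=5.7,interpolation=cv2.INTER_CUBIC))
```

```text
t 18.5 pos mm [491.5 211.9  65.8] yaw 10.3 | shift mm [36.  -0.1  4.7] then rot [-0.01 -0.07  0.  ] | F [-0.2  0.  -2.3] w 20.0 gf 45.0
```

View pics/v8.png

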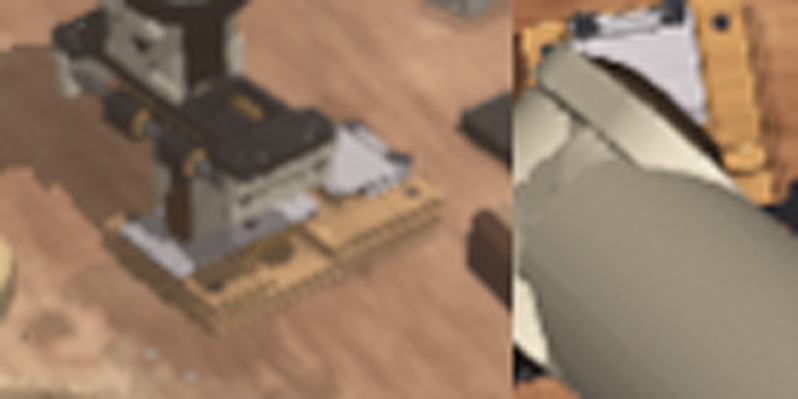

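The plate lies over the blank, its right side in line with the leaf's right side and its front edge just short of the leaf. I'll lower to about 1 mm above the blank and slide in.

>>> jog_arm([
  {"tx": 0,"ty": 0,"tz": 0.0025,"rx": 0,"ry": 0,"rz": 0,"grip": 255},
  {"tx": 0,"ty": 0,"tz": 0.0015,"rx": 0,"ry": 0,"rz": 0,"grip": 255},
  {"tx": 0,"ty": 0,"tz": 0,"rx": 0,"ry": 0,"rz": 0,"grip": 255},
  {"tx": 0,"ty": 0,"tz": 0,"rx": 0,"ry": 0,"rz": 0,"grip": 255},
  {"tx": 0,"ty": 0,"tz": 0,"rx": 0,"ry": 0,"rz": 0,"grip": 255},
  {"tx": 0,"ty": 0,"tz": 0,"rx": 0,"ry": 0,"rz": 0,"grip": 255},
  {"tx": 0,"ty": 0,"tz": 0,"rx": 0,"ry": 0,"rz": 0,"grip": 255},
  {"tx": 0,"ty": 0,"tz": 0,"rx": 0,"ry": 0,"rz": 0,"grip": 255},
  {"tx": 0,"ty": 0,"tz": 0,"rx": 0,"ry": 0,"rz": 0,"grip": 255},
  {"tx": 0,"ty": 0,"tz": 0,"rx": 0,"ry": 0,"rz": 0,"grip": 255},
])

```text
time: 19.43
position: [0.4911, 0.2117, 0.0613]
orientation: [0.996, 0.09, 0.0, 0.0]
contact_force: [-0.2, 0.3, -2.2]
grip_width: 0.0198
gripper_force: 45.0
```

```bash
python3 go.py .5269 .2184 .0612 10.3
```

```text
t 19.43 pos mm [491.1 211.7  61.3] yaw 10.31 | shift mm [36.4 -0.2  0.1] then rot [ 0.   -0.01  0.01] | F [-0.2  0.3 -2.2] w 19.8 gf 45.0
```

Height is right and there's no contact. Sliding forward 30 mm, then checking.

>>> jog_arm([
  {"tx": 0.003,"ty": 0,"tz": 0,"rx": 0,"ry": 0,"rz": 0,"grip": 255},
  {"tx": 0.003,"ty": 0,"tz": 0,"rx": 0,"ry": 0,"rz": 0,"grip": 255},
  {"tx": 0.004,"ty": 0,"tz": 0,"rx": 0,"ry": 0,"rz": 0,"grip": 255},
  {"tx": 0.004,"ty": 0,"tz": 0,"rx": 0,"ry": 0,"rz": 0,"grip": 255},
  {"tx": 0.004,"ty": 0,"tz": 0,"rx": 0,"ry": 0,"rz": 0,"grip": 255},
  {"tx": 0.004,"ty": 0,"tz": 0,"rx": 0,"ry": 0,"rz": 0,"grip": 255},
  {"tx": 0.004,"ty": 0,"tz": 0,"rx": 0,"ry": 0,"rz": 0,"grip": 255},
  {"tx": 0.004,"ty": 0,"tz": 0,"rx": 0,"ry": 0,"rz": 0,"grip": 255},
  {"tx": 0,"ty": 0,"tz": 0,"rx": 0,"ry": 0,"rz": 0,"grip": 255},
  {"tx": 0,"ty": 0,"tz": 0,"rx": 0,"ry": 0,"rz": 0,"grip": 255},
])

```text
time: 20.27
position: [0.5207, 0.2171, 0.0612]
orientation: [0.996, 0.09, -0.0, -0.0]
contact_force: [0.7, -0.1, -1.9]
grip_width: 0.0197
gripper_force: 45.0
```

```bash
python3 go.py .5269 .2184 .0612 10.3
```

```text
t 20.27 pos mm [520.7 217.1  61.2] yaw 10.3 | shift mm [ 6.3 -0.1 -0. ] then rot [-0.01  0.   -0.  ] | F [ 0.7 -0.1 -1.9] w 19.7 gf 45.0
```

>>> jog_arm([
  {"tx": 0.001,"ty": 0,"tz": 0,"rx": 0,"ry": 0,"rz": 0,"grip": 255},
  {"tx": 0.001,"ty": 0,"tz": 0,"rx": 0,"ry": 0,"rz": 0,"grip": 255},
  {"tx": 0.001,"ty": 0,"tz": 0,"rx": 0,"ry": 0,"rz": 0,"grip": 255},
  {"tx": 0.001,"ty": 0,"tz": 0,"rx": 0,"ry": 0,"rz": 0,"grip": 255},
  {"tx": 0.001,"ty": 0,"tz": 0,"rx": 0,"ry": 0,"rz": 0,"grip": 255},
  {"tx": 0.001,"ty": 0,"tz": 0,"rx": 0,"ry": 0,"rz": 0,"grip": 255},
  {"tx": 0.001,"ty": 0,"tz": 0,"rx": 0,"ry": 0,"rz": 0,"grip": 255},
  {"tx": 0,"ty": 0,"tz": 0,"rx": 0,"ry": 0,"rz": 0,"grip": 255},
  {"tx": 0,"ty": 0,"tz": 0,"rx": 0,"ry": 0,"rz": 0,"grip": 255},
  {"tx": 0,"ty": 0,"tz": 0,"rx": 0,"ry": 0,"rz": 0,"grip": 255},
])

```text
time: 21.1
position: [0.5274, 0.2183, 0.0612]
orientation: [0.996, 0.09, -0.0, -0.0]
contact_force: [-0.5, 0.3, -1.2]
grip_width: 0.0198
gripper_force: 45.0
```

```bash
python3 go.py .5269 .2184 .0612 10.3
```

```text
t 21.1 pos mm [527.4 218.3  61.2] yaw 10.31 | shift mm [-0.5 -0.2 -0. ] then rot [-0.    0.    0.01] | F [-0.5  0.3 -1.2] w 19.8 gf 45.0
```

>>> jog_arm([
  {"tx": 0.0005,"ty": 0,"tz": 0,"rx": 0,"ry": 0,"rz": 0,"grip": 255},
  {"tx": 0.0005,"ty": 0,"tz": 0,"rx": 0,"ry": 0,"rz": 0,"grip": 255},
  {"tx": 0.0005,"ty": 0,"tz": 0,"rx": 0,"ry": 0,"rz": 0,"grip": 255},
  {"tx": 0.0005,"ty": 0,"tz": 0,"rx": 0,"ry": 0,"rz": 0,"grip": 255},
  {"tx": 0,"ty": 0,"tz": 0,"rx": 0,"ry": 0,"rz": 0,"grip": 255},
  {"tx": 0,"ty": 0,"tz": 0,"rx": 0,"ry": 0,"rz": 0,"grip": 255},
  {"tx": 0,"ty": 0,"tz": 0,"rx": 0,"ry": 0,"rz": 0,"grip": 255},
  {"tx": 0,"ty": 0,"tz": 0,"rx": 0,"ry": 0,"rz": 0,"grip": 255},
  {"tx": 0,"ty": 0,"tz": 0,"rx": 0,"ry": 0,"rz": 0,"grip": 255},
  {"tx": 0,"ty": 0,"tz": 0,"rx": 0,"ry": 0,"rz": 0,"grip": 255},
])

```text
time: 21.93
position: [0.5276, 0.2183, 0.0607]
orientation: [0.996, 0.09, -0.002, 0.0]
contact_force: [-5.1, -0.1, 0.7]
grip_width: 0.02
gripper_force: 45.0
```

```bash
python3 go.py .5269 .2184 .0612 10.3
```

```text
t 21.93 pos mm [527.6 218.3  60.7] yaw 10.32 | shift mm [-0.7 -0.2 -0.5] then rot [0.04 0.19 0.02] | F [-5.1 -0.1  0.7] w 20.0 gf 45.0
```

Contact with the stop (−5 N). Easing the push slightly and pressing down.

>>> jog_arm([
  {"tx": -0.0005,"ty": 0,"tz": 0.0005,"rx": 0,"ry": 0,"rz": 0,"grip": 255},
  {"tx": 0,"ty": 0,"tz": 0.0005,"rx": 0,"ry": 0,"rz": 0,"grip": 255},
  {"tx": 0,"ty": 0,"tz": 0.0005,"rx": 0,"ry": 0,"rz": 0,"grip": 255},
  {"tx": 0,"ty": 0,"tz": 0.0003,"rx": 0,"ry": 0,"rz": 0,"grip": 255},
  {"tx": 0,"ty": 0,"tz": 0,"rx": 0,"ry": 0,"rz": 0,"grip": 255},
  {"tx": 0,"ty": 0,"tz": 0,"rx": 0,"ry": 0,"rz": 0,"grip": 255},
  {"tx": 0,"ty": 0,"tz": 0,"rx": 0,"ry": 0,"rz": 0,"grip": 255},
  {"tx": 0,"ty": 0,"tz": 0,"rx": 0,"ry": 0,"rz": 0,"grip": 255},
  {"tx": 0,"ty": 0,"tz": 0,"rx": 0,"ry": 0,"rz": 0,"grip": 255},
  {"tx": 0,"ty": 0,"tz": 0,"rx": 0,"ry": 0,"rz": 0,"grip": 255},
])

```text
time: 22.77
position: [0.5275, 0.2183, 0.0602]
orientation: [0.996, 0.09, -0.001, 0.001]
contact_force: [-8.6, -2.6, 11.6]
grip_width: 0.0202
gripper_force: 45.0
```

```bash
python3 go.py .5276 .2184 .0602 10.3; python3 -c "
from plant import ctrl;import numpy as np;print(np.round(ctrl.get_state()['moment'],2))"
```

```text
t 22.77 pos mm [527.5 218.3  60.2] yaw 10.32 | shift mm [ 0.1 -0.  -0. ] then rot [0.07 0.13 0.02] | F [-8.6 -2.6 11.6] w 20.2 gf 45.0
[-0.57  1.82 -0.05]
```

>>> jog_arm([
  {"tx": -0.0005,"ty": 0,"tz": 0,"rx": 0,"ry": 0,"rz": 0,"grip": 255},
  {"tx": 0,"ty": 0,"tz": 0,"rx": 0,"ry": 0,"rz": 0,"grip": 255},
  {"tx": 0,"ty": 0,"tz": 0,"rx": 0,"ry": 0,"rz": 0,"grip": 255},
  {"tx": 0,"ty": 0,"tz": 0,"rx": 0,"ry": 0,"rz": 0,"grip": 255},
  {"tx": 0,"ty": 0,"tz": 0,"rx": 0,"ry": 0,"rz": 0,"grip": 255},
  {"tx": 0,"ty": 0,"tz": 0,"rx": 0,"ry": 0,"rz": 0,"grip": 255},
  {"tx": 0,"ty": 0,"tz": 0,"rx": 0,"ry": 0,"rz": 0,"grip": 255},
  {"tx": 0,"ty": 0,"tz": 0,"rx": 0,"ry": 0,"rz": 0,"grip": 255},
  {"tx": 0,"ty": 0,"tz": 0,"rx": 0,"ry": 0,"rz": 0,"grip": 255},
  {"tx": 0,"ty": 0,"tz": 0,"rx": 0,"ry": 0,"rz": 0,"grip": 255},
])

```text
time: 23.6
position: [0.5275, 0.2183, 0.0601]
orientation: [0.996, 0.09, -0.001, 0.001]
contact_force: [-7.3, -3.3, 9.1]
grip_width: 0.0197
gripper_force: 45.0
```

Run:
```python
from h import *
from go import go
go(.5276,.2184,.0602,np.radians(10.3))
for n in('scene','top'): cv2.imwrite(f'pics/{n}7.png',eyes.capture(n)[:,:,::-1])
a=cv2.imread('pics/scene7.png');b=cv2.imread('pics/top7.png')
u=proj('scene',[[.56,.21,.03]])[0].astype(int);v=proj('top',[[.56,.21,.03]])[0].astype(int)
A=a[u[1]-30:u[1]+30,u[0]-40:u[0]+30];B=b[v[1]-30:v[1]+30,v[0]-25:v[0]+25]
cv2.imwrite('pics/v9.png',cv2.resize(np.hstack([A,B]),None,fx=6.6,fy=6.6,interpolation=cv2.INTER_CUBIC))
```

```text
t 23.6 pos mm [527.5 218.3  60.1] yaw 10.32 | shift mm [ 0.1 -0.1 -0.1] then rot [0.06 0.08 0.02] | F [-7.3 -3.3  9.1] w 19.7 gf 45.0
```

View pics/v9.png

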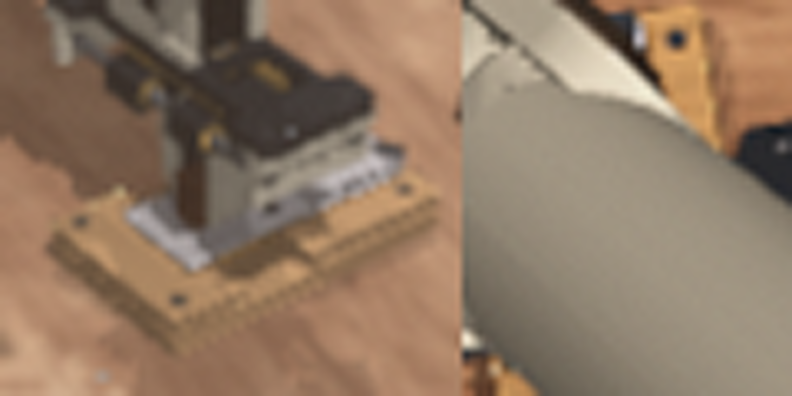

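The guide's plate is home under the leaf, the sides form one line and the leaf lies flat. Adding a touch more press, then handing in.

>>> jog_arm([
  {"tx": 0,"ty": 0,"tz": 0.0003,"rx": 0,"ry": 0,"rz": 0,"grip": 255},
  {"tx": 0,"ty": 0,"tz": 0,"rx": 0,"ry": 0,"rz": 0,"grip": 255},
  {"tx": 0,"ty": 0,"tz": 0,"rx": 0,"ry": 0,"rz": 0,"grip": 255},
  {"tx": 0,"ty": 0,"tz": 0,"rx": 0,"ry": 0,"rz": 0,"grip": 255},
  {"tx": 0,"ty": 0,"tz": 0,"rx": 0,"ry": 0,"rz": 0,"grip": 255},
  {"tx": 0,"ty": 0,"tz": 0,"rx": 0,"ry": 0,"rz": 0,"grip": 255},
  {"tx": 0,"ty": 0,"tz": 0,"rx": 0,"ry": 0,"rz": 0,"grip": 255},
  {"tx": 0,"ty": 0,"tz": 0,"rx": 0,"ry": 0,"rz": 0,"grip": 255},
  {"tx": 0,"ty": 0,"tz": 0,"rx": 0,"ry": 0,"rz": 0,"grip": 255},
  {"tx": 0,"ty": 0,"tz": 0,"rx": 0,"ry": 0,"rz": 0,"grip": 255},
])

```text
time: 24.53
position: [0.5275, 0.2183, 0.0602]
orientation: [0.996, 0.09, -0.001, 0.001]
contact_force: [-8.6, -3.1, 11.4]
grip_width: 0.0192
gripper_force: 45.0
```

```bash
python3 -c "
from plant import ctrl
s=ctrl.get_state(); print(s['contact_force'],s['position'])
if 7<s['contact_force'][2]<16: print(ctrl.job_done())"
```

```text
[-8.59426718 -3.06635197 11.40978706] [0.52751716 0.21834775 0.06015898]
the job is handed in; nothing more can be done
None
```

The brass blank lies flat in the pocket and the drill guide is in under the leaf against the stop, still gripped and pressed down with about 13 N; the job was handed in at about 24.5 s, and no verdict came back.

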